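Lock the load-lock lid with the ratchet drive

ROBOT

A 7-joint arm with a two-finger parallel gripper is mounted at the origin on the work surface. World frame = base frame: x ahead of the robot, y to its left, z up, the work surface at z = 0. Lengths are in m, angles in rad, forces in N, time in s.
With the tool pointing down it reaches from about 0.35 to 0.9 m from the base axis. Payload 8.1 kg.
Tool frame: the origin (TCP) lies midway between the tips of the shut fingers; the grasp point (between the pads) lies 19 mm behind it (arm.hold_point_z is the z of the grasp point in the tool frame, in m); z points along the fingers, y is the line along which they close (so a half turn about z gives the same grasp; the last joint's range is limited). The gripper opens to 92 mm and grips with 3 to 60 N. Pads are 19 mm wide; open, the fingers measure 130 mm over their backs; the gripper's body (75 mm by 190 mm) begins 47 mm behind the grasp point.
Start: joints at [1.164, 0.434, 0.025, 1.573, -0.012, 1.134, -0.075], TCP at [0.187, -0.596, 0.227] pointing down, gripper open.
Joint ranges: [-2.62, 2.62], [-0.44, 2.09], [-1.27, 1.32], [0.08, 2.57], [-1.32, 4.46], [0.12, 2], [-2.74, 2.74]. Speed limits (rad/s): [2.22, 2.22, 3.01, 3.01, 3.14, 3.14, 3.14].

INTERFACE

Orientations are given as a rotation vector (axis times angle).
In Python, from cell import arm, get_image, camera_params, job gives the robot as it stands.
- The arm moves only by the tool send_rows, never from a script. Its argument "deltas" is a list of rows, each a list of 3 entries, a list of its own where there are three numbers: the shift along the world's x, y, z in m, then the turn, a rotation vector about the world's x, y, z in rad, then the finger opening in m, from 0 to 0.0918. In form: [[[tx, ty, tz], [ax, ay, az], gripper], ...]. A call has exactly 10 rows; each row shifts and turns the commanded pose from where the row before left it; what a row does not reach is not made up. A row lasts 1/10 s, in which the tool goes at most 50 mm and 8.59 degrees, less where a joint would pass 70% of its speed; a pose out of reach is approached as far as the arm can. A call with a gripper value outside its range is refused whole. The fingers move at their own pace and stop on an object; "force" is the grip in N (left out, the last holds). Time passes only in rows, so rows that do not move let the fingers close, or fill a call up. It gives the time, the measured TCP pose, the force and the opening at its end, in the units of the state.
- arm.observe(): the state, without advancing time (a new reading comes with each control period).
- get_image(name): name is "scene" or "top" or "wrist"; returns the picture (384x512x3 uint8, red, green, blue); there is no depth.
- camera_params(name): a dict with "fov_y" (degrees; the focal length in pixels is half the picture's height over the tangent of half this angle, whatever the lens; pixels are square), "cx", "cy" (the principal point, pixels), "rvec" (rotation vector, rad) and "tvec" (3), from world to camera coordinates, as OpenCV has them. Camera axes: x right, y down, z forward; pixel columns grow to the right and rows downward; lengths in m; the calibration is good to about 2 mm. A picture is of the moment at which its call begins: read the wrist's pose just before it. camera_params takes no time and is no camera call; for the wrist camera it gives the pose at the moment of the call.
- job.sign_off(): hands the job in, once; it reports no verdict.
The state is a dict: "clock": time; "joints": joint angles; "dq": joint speeds; "joint_efforts": joint torques, N m; "position": TCP position; "ee_rot": TCP orientation; "force": force on the tool from outside, world axes, zero at the start; "ft_torque": the same for the moment, N m; "width": opening from 0.0 (shut) to 1.0 (fully open).
Only numpy, scipy, OpenCV 4.12 (cv2) and the standard library are available. Lean on these libraries where they do the work, as an engineer would, in place of code of your own. Each camera call takes 0.05 s, during which the arm holds its last target. There are 200 camera calls.

TASK

The chamber lid is down but its locking ring is still open. Throw the direction lever on top of the ratchet head over to its other side, then swing the ratchet handle back and forth to wind the ring round until its outer lug is fully home against the closed stop; stop when the drive comes up hard, without forcing it. Turn the ring only with the ratchet, leave the direction lever on that side, let go, and do not disturb the things lying around.

Things in the scene. Friction and masses are not known exactly. Their poses are not given: they have to be found in the camera images.
- chamber: fixed load-lock chamber: white cabinet with a dark deck plate 345 x 475 mm, 100 mm above the table, placed and turned differently each time. Origin on the ratchet's vertical axis at table height; x away from the robot, y to its left. The round aluminium lid (already down, 168 mm across, six tabs) is centred 130 mm along x and 75 mm along y.
- ratchet_axis (a point): point on the vertical axis of the ratchet head, on its flat top 162 mm above the table (small screw heads to 164). The head is a steel keyhole-shaped block 74 mm wide, from 137 mm above the table up; it reaches 37 mm behind the axis and 76 mm out along the handle. Handle and pinion both turn about this axis.
- handle_grip (a point): middle of the black rubber grip of the ratchet handle, 150 mm from the ratchet axis and 150 mm above the table. The grip is a level round bar 26 mm thick, running radially from 110 to 195 mm from the axis; a steel bar 22 mm wide joins it to the head. It overhangs the front edge of the deck, with at least 37 mm free below it.
- handle (a joint): angle of the ratchet handle, rad, growing anticlockwise seen from above; 0 when the handle points along the chamber's -x (towards the robot); it meets stops at -0.70 and +0.70 and stays where it is left (under 1 N at the grip to move it freely).
- direction_lever_tip (a point): knob end of the direction lever on top of the head, 180 mm above the table. The lever is a dark upright bar 72 mm long, 11 mm thick, 166 to 183 mm above the table, its round end 17 mm wide and 188 mm high. It pivots on a pin 52 mm from the ratchet axis on the grip's side and reaches back 56 mm from the pin to this point, over the axis, so a sideways push here hardly turns the handle.
- pawl (a joint): angle of direction lever and pawl relative to the handle, rad, anticlockwise from above: 0 in the middle (unstable), -0.48 or +0.48 thrown over (about 0.28 while its nose rides on a tooth). A spring snaps it to either side; about 3 N on its end takes it over. Starts negative: lever end to the right as seen from the grip, wrong for locking. Positive: end to the left, set for locking.
- ratchet_wheel: toothed wheel in the head (14 teeth, a click each 0.45 rad). With the pawl set for locking it is driven when the handle swings anticlockwise from above (grip to the robot's right) with 6 to 10 N at the grip, and clicks the other way with 3 to 6 N. With the ring home the handle comes up hard wherever it stands; more than about 65 N at the grip overloads the teeth.
- ring: dark steel locking ring around the lid, 244 mm outside, top 135 mm above the table, with six lugs that stand between the lid's tabs when open and over them when locked. The pinion (5 turns to 1 of the ring) turns it clockwise seen from above to lock, 0.52 rad in all, starting 0 to 0.1 rad in. Origin on the lid's axis.
- ring_stop_lug (a point): middle of the outer steel lug on the ring's rim, 138 mm from the lid's axis; it travels from the open stop to the closed stop.
- closed_stop (a point): where that lug's middle stands when the ring is fully home against the closed stop, a dark upright block on the deck.
- blank_flange: loose steel blank flange, 70 mm across, 12 mm thick, lying on the deck; origin under its centre. A bystander.
- spanner: loose steel spanner, 160 mm, lying on the deck. A bystander.
- wash_bottle: loose clear bottle, 64 mm across, 170 mm tall, on the table; origin under its centre. A bystander.
- wafer_case: loose flat grey case with a clear lid, 134 x 134 x 38 mm, on the table; origin under its centre. A bystander.
- centring_ring: loose aluminium ring, 90 mm across, 10 mm thick, on the table; origin under its centre. A bystander.
- screwdriver: loose screwdriver, 190 mm, lying on the table. A bystander.
- nipple: loose steel pipe nipple with two flanges, 40 mm across, 62 mm tall, standing on the table; origin under its centre. A bystander.

How it is judged:
By the outcome, as a careful person would: the job done as asked, in the order asked, and still so for the second after the job is handed in, with the robot touching nothing.
It also fails if it takes over 67 s, if anything falls off the work surface, if the arm or the gripper's body presses on something with over 40 N, if the wrist force passes 120 N, or if a joint passes its speed limit or range.

## Working session

There is one attempt and no reset: what is moved stays moved. The work goes in short steps, Python scripts to look and compute and a tool call to move; the robot and the scene stay as the last step left them, time stands still between calls to the robot, and variables do not carry over. Pictures are saved under pics/ and viewed, on a budget of 10 in all, crops included, one or two more only if the job needs it, and the job is handed in when it is done.

Besides the shell and the picture viewer there is one more tool, called after ">>>" as name([rows], argument=value, ...), one row to a line, values as JSON. send_rows: Moves the arm, as the interface text tells. Its arguments: {"type":"object","properties":{"deltas":{"type":"array","items":{"type":"array"}},"force":{"type":"number"}},"required":["deltas"]}

```bash
ls; mkdir -p pics; python3 - <<'E'
from cell import arm,get_image,camera_params
import cv2,numpy as np
print(arm.observe(), arm.hold_point_z)
for n in("top","scene"):
    im=get_image(n); cv2.imwrite(f"pics/{n}0.png",im[...,::-1]); print(n,camera_params(n))
E
```

```text
pics
{'clock': 0.0, 'joints': array([ 1.16439349,  0.43524675,  0.0249766 ,  1.57408287, -0.0115897 ,
        1.13400263, -0.07511187]), 'dq': array([-1.70815775e-03, -1.64126004e-04,  1.14349645e-04,  1.16956534e-03,
        1.05549453e-03,  2.21335687e-03,  1.79167541e-05]), 'joint_efforts': array([-9.74305658e-04, -6.67879415e+01,  9.84564051e-01, -3.14462399e+01,
       -6.06279541e-02,  4.30975284e-02,  1.68805377e-04]), 'position': array([ 0.18675784, -0.59591313,  0.22593576]), 'ee_rot': array([-3.10390924e+00, -4.75020605e-01,  6.18953959e-04]), 'force': array([ 0.17200422, -0.26545693,  0.00520018]), 'ft_torque': array([-0.06520874, -0.01544382,  0.00679214]), 'width': 0.9985501986162078} -0.0188
top {'fov_y': 49.455831646150145, 'cx': 252.8525090742647, 'cy': 187.93943934447483, 'rvec': array([ 2.18418468, -2.12461939,  0.12477657]), 'tvec': array([-0.00708293,  0.57825095,  1.16685843])}
scene {'fov_y': 48.917820508016646, 'cx': 254.50810369948928, 'cy': 196.94875224086613, 'rvec': array([ 2.32536249,  0.39050033, -0.16690041]), 'tvec': array([-0.53566896, -0.03411763,  1.42595779])}
```

View pics/top0.png

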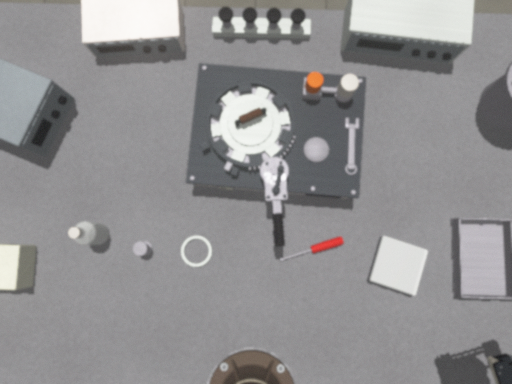

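View pics/scene0.png

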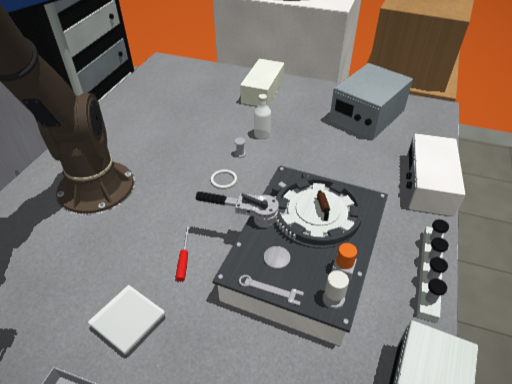

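The top view shows the ratchet head near (274,178), the grip near (279,232), the lid near (251,125) and the deck corners at about (202,66), (366,78), (359,197) and (190,184). The screwdriver lies near (312,249), below and right of the grip. Next I'll measure with an enlarged crop.

```bash
cat > h.py <<'E'
import cv2,numpy as np
from cell import arm,get_image,camera_params
def cam(n):
    p=camera_params(n); R=cv2.Rodrigues(np.array(p['rvec']))[0]; t=np.array(p['tvec'])
    f=192/np.tan(np.radians(p['fov_y'])/2); return R,t,f,p['cx'],p['cy']
def ray(c,uv,z):
    R,t,f,cx,cy=c; d=R.T@np.array([(uv[0]-cx)/f,(uv[1]-cy)/f,1]); o=-R.T@t
    return o+d*(z-o[2])/d[2]
def proj(c,P):
    R,t,f,cx,cy=c; q=R@np.array(P)+t; return np.array([cx+f*q[0]/q[2],cy+f*q[1]/q[2]])
E
python3 - <<'E'
from h import *
im=cv2.imread('pics/top0.png'); c=cam('top'); hsv=cv2.cvtColor(im,cv2.COLOR_BGR2HSV)
# grip: dark blob in window
g=cv2.cvtColor(im,cv2.COLOR_BGR2GRAY)
m=np.zeros_like(g); m[212:262,262:296]=(g[212:262,262:296]<35)*255
n,l,s,ce=cv2.connectedComponentsWithStats(m); k=1+np.argmax(s[1:,4]); print('grip',s[k],ce[k])
r=cv2.minAreaRect(np.argwhere(l==k)[:,::-1].astype(np.float32)); print(r)
print('grip w',ray(c,ce[k],.155))
# lid: bright blob
m=np.zeros_like(g); m[80:170,205:295]=(g[80:170,205:295]>185)*255
pts=cv2.findNonZero(m); (u,v),rad=cv2.minEnclosingCircle(pts); print('lid',u,v,rad)
for uv in [(202,66),(366,78),(359,197),(190,184)]: print('corner',ray(c,uv,.1))
print('lid w',ray(c,(u,v),.13)); print('head',ray(c,(274,178),.162))
cv2.imwrite('pics/topcrop.png',cv2.resize(im[60:260,185:375],None,fx=3,fy=3,interpolation=cv2.INTER_CUBIC))
E
```

```text
Traceback (most recent call last):
ValueError: attempt to get argmax of an empty sequence
```

```bash
python3 - <<'E'
from h import *
im=cv2.imread('pics/top0.png'); c=cam('top'); 
g=cv2.cvtColor(im,cv2.COLOR_BGR2GRAY); print(g[232,262:296])
T=50
m=np.zeros_like(g); m[205:262,262:296]=(g[205:262,262:296]<T)*255
n,l,s,ce=cv2.connectedComponentsWithStats(m); k=1+np.argmax(s[1:,4]); print('grip',s[k],ce[k])
r=cv2.minAreaRect(np.argwhere(l==k)[:,::-1].astype(np.float32)); print(r)
print('grip w',ray(c,ce[k],.155))
m=np.zeros_like(g); m[80:170,205:295]=(g[80:170,205:295]>185)*255
pts=cv2.findNonZero(m); (u,v),rad=cv2.minEnclosingCircle(pts); print('lid',u,v,rad)
for uv in [(202,66),(366,78),(359,197),(190,184)]: print('corner',ray(c,uv,.1))
print('lid w',ray(c,(u,v),.13)); print('head',ray(c,(274,178),.162))
cv2.imwrite('pics/topcrop.png',cv2.resize(im[60:260,185:375],None,fx=3,fy=3,interpolation=cv2.INTER_CUBIC))
E
```

```text
[147 148 151 154 148 148 145 146 147 142 118  86  61  52  54  57  61  61
  58  57  64  91 122 143 148 150 152 151 152 147 150 151 152 153]Traceback (most recent call last):
  File "<stdin>", line 6, in <module>
    return _wrapfunc(a, 'argmax', axis=axis, out=out, **kwds)
    return bound(*args, **kwds)
ValueError: attempt to get argmax of an empty sequence
```

```bash
python3 - <<'E'
from h import *
im=cv2.imread('pics/top0.png'); c=cam('top'); 
cv2.imwrite('pics/topcrop.png',cv2.resize(im[60:260,185:375],None,fx=3,fy=3,interpolation=cv2.INTER_CUBIC))
g=cv2.cvtColor(im,cv2.COLOR_BGR2GRAY)
m=np.zeros_like(g); m[205:262,262:296]=(g[205:262,262:296]<85)*255
n,l,s,ce=cv2.connectedComponentsWithStats(m); k=1+np.argmax(s[1:,4]); print('grip',s[k],ce[k])
r=cv2.minAreaRect(np.argwhere(l==k)[:,::-1].astype(np.float32)); print(r)
print('grip w',ray(c,ce[k],.155))
m=np.zeros_like(g); m[80:170,205:295]=(g[80:170,205:295]>185)*255
pts=cv2.findNonZero(m); (u,v),rad=cv2.minEnclosingCircle(pts); print('lid',u,v,rad)
for uv in [(202,66),(366,78),(359,197),(190,184)]: print('corner',ray(c,uv,.1))
print('lid w',ray(c,(u,v),.13)); print('head',ray(c,(274,178),.162))
E
```

```text
grip [270 214  14  35 323] [277.89164087 229.87925697]
((276.5, 231.0), (34.0, 13.0), 90.0)
grip w [ 0.45698001 -0.05934415  0.155     ]
lid 256.0 132.0 48.270172119140625
corner [0.91427064 0.16207245 0.1       ]
corner [ 0.89080702 -0.30146113  0.1       ]
corner [ 0.5533531  -0.28070738  0.1       ]
corner [0.576433   0.18040828 0.1       ]
lid w [0.71897153 0.00382121 0.13      ]
head [ 0.59000322 -0.0461613   0.162     ]
```

View pics/topcrop.png

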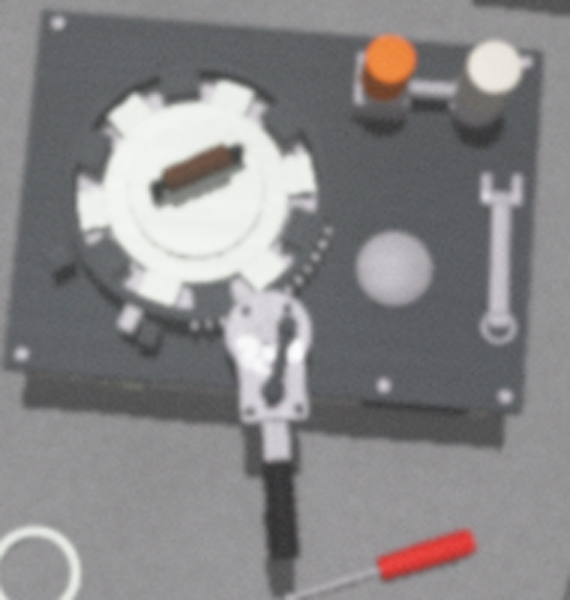

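The crop shows the lever pin near crop pixel (273,395) and its knob at (288,325), so the lever is right of centre (negative) as stated. The grip runs from (278,465) to (283,555). The lug is at (130,318), the closed stop at (65,270) and the lid disc centred at (196,190).

```bash
python3 - <<'E'
from h import *
c=cam('top'); s=cam('scene')
W=lambda u,v,z: ray(c,(185+u/3,60+v/3),z)
lid=W(196.5,191,.135); y=-0.052; R=np.array([[np.cos(y),-np.sin(y)],[np.sin(y),np.cos(y)]])
ax=lid[:2]-R@[.13,.075]; print('lid',lid,'axis',ax)
head=W(268,335,.162);print('head circ',head)
g=(W(278,465,.15)+W(283,553,.15))/2; print('grip',g, 'r',np.hypot(*(g[:2]-ax)))
d=g[:2]-ax; th=np.arctan2(d[1],d[0])-(y+np.pi); print('handle ang',(th+np.pi)%(2*np.pi)-np.pi)
pin=W(273,393,.175); k=W(288,322,.185); print('pin',pin,np.hypot(*(pin[:2]-ax)),'knob',k,np.hypot(*(k-pin)[:2]))
lug=W(130,318,.13); st=W(65,270,.12)
for n,p in(('lug',lug),('stop',st)):
  e=p[:2]-lid[:2]; print(n,p,np.hypot(*e),np.arctan2(e[1],e[0])-y)
print('scene proj axis,grip,knob',proj(s,[*ax,.162]),proj(s,[*g[:2],.15]),proj(s,k))
im=cv2.imread('pics/scene0.png')
cv2.imwrite('pics/scrop.png',cv2.resize(im[150:250,180:380],None,fx=4,fy=4,interpolation=cv2.INTER_CUBIC))
E
```

```text
lid [0.74027325 0.01923731 0.135     ] axis [ 0.60655072 -0.04890436]
head circ [ 0.60660271 -0.04666341  0.162     ]
grip [ 0.45785094 -0.06115379  0.15      ] r 0.1492034649602502
handle ang 0.13419139022177085
pin [ 0.55478691 -0.05143299  0.175     ] 0.051825539302853725 knob [ 0.61440597 -0.06236133  0.185     ] 0.06061238213008117
lug [0.62387977 0.07526096 0.13      ] 0.12917465141517528 2.744992459955024
stop [0.66803584 0.13627743 0.12      ] 0.13753774084029835 2.1757684900223233
scene proj axis,grip,knob [262.24470267 205.16668365] [209.97671419 198.67500452] [263.55163549 203.24442722]
```

View pics/scrop.png

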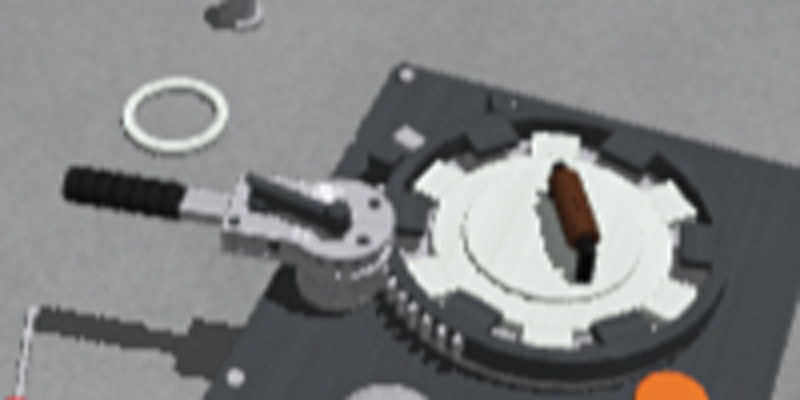

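Two views agree: axis ≈ (0.607,-0.049), grip radius 149 mm (150 given), pin 52 mm from the axis, handle at about +0.13 rad. The pawl is at about -0.27 rad, riding on a tooth. I'll shut the fingers and come in to the right of the lever knob.

>>> send_rows([
  [[0.03,0.034,0],[0,0,-0.03],0],
  [[0.03,0.034,0],[0,0,-0.03],0],
  [[0.03,0.034,0],[0,0,-0.03],0],
  [[0.03,0.034,0],[0,0,-0.03],0],
  [[0.03,0.034,0],[0,0,-0.03],0],
  [[0.03,0.034,0],[0,0,-0.03],0],
  [[0.03,0.034,0],[0,0,-0.03],0],
  [[0.03,0.034,0],[0,0,-0.03],0],
  [[0.03,0.034,0],[0,0,-0.03],0],
  [[0.03,0.034,0],[0,0,-0.03],0],
], force=20)

```text
clock: 1.1
position: [0.4877, -0.2548, 0.2266]
ee_rot: [-3.142, -0.004, 0.001]
force: [0.8, -1.1, 0.6]
width: 0.18
```

>>> send_rows([
  [[0.031,0.035,0],[0,0,0],0],
  [[0.031,0.035,0],[0,0,0],0],
  [[0.031,0.035,0],[0,0,0],0],
  [[0.031,0.035,0],[0,0,0],0],
  [[0,0,0],[0,0,0],0],
  [[0,0,-0.02],[0,0,0],0],
  [[0,0,-0.02],[0,0,0],0],
  [[0,0,-0.012],[0,0,0],0],
  [[0,0,0],[0,0,0],0],
  [[0,0,0],[0,0,0],0],
])

```text
clock: 2.1
position: [0.611, -0.1166, 0.1751]
ee_rot: [-3.142, -0.005, 0.0]
force: [0.6, 0.0, -0.0]
width: 0.005
```

```bash
python3 - <<'E'
from h import *
o=arm.observe(); print(o['position'],o['force'],o['width'])
im=get_image('scene'); 
cv2.imwrite('pics/s1.png',cv2.resize(im[130:255,180:380,::-1],None,fx=4,fy=4,interpolation=cv2.INTER_CUBIC))
E
```

```text
[ 0.61100243 -0.11657252  0.17506831] [ 0.57598842  0.02210697 -0.00762131] 0.004519835744943209
```

View pics/s1.png

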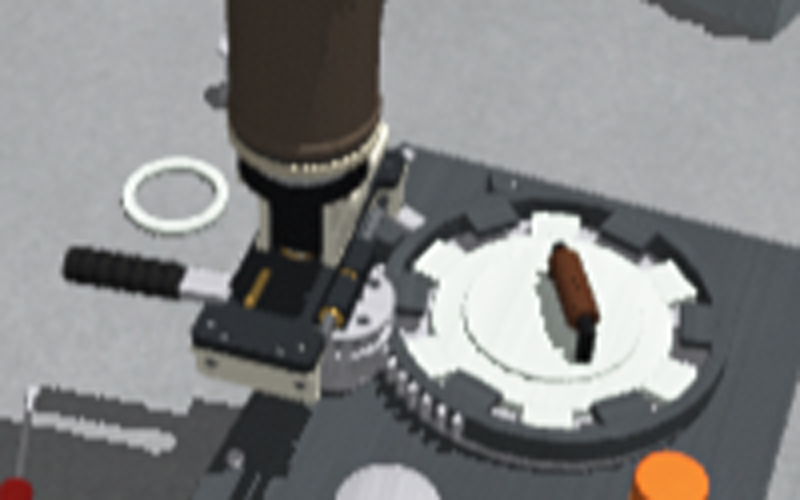

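The gripper stands to the right of the lever with its tip at crop (325,315), touching nothing. Now I'll push left.

>>> send_rows([
  [[0,0.005,0],[0,0,0],0],
  [[0,0.005,0],[0,0,0],0],
  [[0,0.005,0],[0,0,0],0],
  [[0,0.005,0],[0,0,0],0],
  [[0,0.005,0],[0,0,0],0],
  [[0,0.005,0],[0,0,0],0],
  [[0,0.005,0],[0,0,0],0],
  [[0,0,0],[0,0,0],0],
  [[0,0,0],[0,0,0],0],
  [[0,0,0],[0,0,0],0],
])

```text
clock: 3.15
position: [0.611, -0.0818, 0.1748]
ee_rot: [3.141, 0.005, 0.0]
force: [1.1, -1.7, -1.1]
width: 0.008
```

>>> send_rows([
  [[0,0.005,0],[0,0,0],0],
  [[0,0.005,0],[0,0,0],0],
  [[0,0.005,0],[0,0,0],0],
  [[0,0.005,0],[0,0,0],0],
  [[0,0,0],[0,0,0],0],
  [[0,0,0],[0,0,0],0],
  [[0,0,0],[0,0,0],0],
  [[0,0,0],[0,0,0],0],
  [[0,0,0],[0,0,0],0],
  [[0,0,0],[0,0,0],0],
])

```text
clock: 4.15
position: [0.611, -0.0616, 0.1748]
ee_rot: [3.142, 0.005, 0.0]
force: [0.9, -0.5, -0.1]
width: 0.006
```

The force has dropped off, so the lever has probably snapped over. I'll retreat and move above the grip with the fingers part open.

>>> send_rows([
  [[0,-0.012,0],[0,0,0],0],
  [[0,0,0.025],[0,0,0],0],
  [[0,0,0.025],[0,0,0],0],
  [[-0.031,0.002,0],[0,0,0.02],0.05],
  [[-0.031,0.002,0],[0,0,0.02],0.05],
  [[-0.031,0.003,0],[0,0,0.02],0.05],
  [[-0.031,0.003,0],[0,0,0.02],0.05],
  [[-0.029,0.002,0],[0,0,0],0.05],
  [[0,0,0],[0,0,0],0.05],
  [[0,0,0],[0,0,0],0.05],
])

```text
clock: 5.15
position: [0.4581, -0.0623, 0.2253]
ee_rot: [3.138, 0.13, 0.002]
force: [1.2, -0.6, 0.3]
width: 0.532
```

```bash
python3 - <<'E'
from h import *
o=arm.observe(); print(o['position'],o['force'],o['width'])
im=get_image('scene'); a=cv2.resize(im[160:240,170:310,::-1],None,fx=4,fy=4,interpolation=cv2.INTER_CUBIC)
im=get_image('top'); b=cv2.resize(im[130:210,240:310,::-1],None,fx=4,fy=4,interpolation=cv2.INTER_CUBIC)[:, :240]
cv2.imwrite('pics/s2.png',np.hstack([a,b]))
E
```

```text
[ 0.45811449 -0.06228138  0.22525265] [ 1.17021719 -0.55261996  0.28263102] 0.5316098517356777
```

View pics/s2.png

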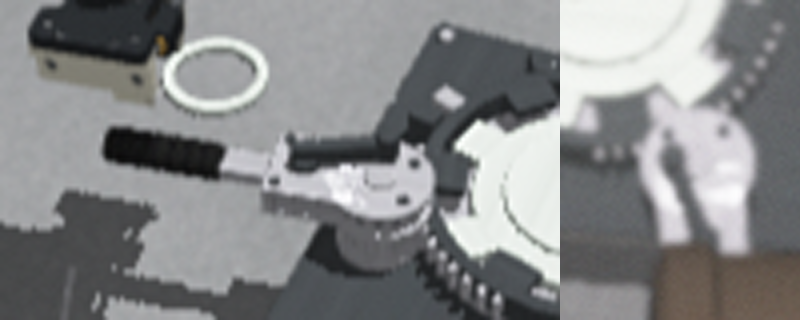

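The lever now lies on the left (crop (340,150) in the scene view, (672,150) in the top view), and the handle hasn't moved. I'll straddle the grip as a loose cage and plan the arc.

>>> send_rows([
  [[0,0,-0.03],[0,0,0],0.05],
  [[0,0,-0.03],[0,0,0],0.05],
  [[0,0,-0.02],[0,0,0],0.05],
  [[0,0,-0.012],[0,0,0],0.05],
  [[0,0,0],[0,0,0],0.034],
  [[0,0,0],[0,0,0],0.034],
  [[0,0,0],[0,0,0],0.034],
  [[0,0,0],[0,0,0],0.034],
  [[0,0,0],[0,0,0],0.034],
  [[0,0,0],[0,0,0],0.034],
], force=10)

```text
clock: 6.25
position: [0.4582, -0.0614, 0.1331]
ee_rot: [3.139, 0.131, 0.001]
force: [-0.5, 0.6, 0.0]
width: 0.369
```

```bash
python3 - <<'E'
from h import *
o=arm.observe(); print(o['position'],o['force'],o['width'])
a=np.array([.6066,-.049]); P=lambda t: a-.15*np.array([np.cos(t-.052),np.sin(t-.052)])
for t in np.arange(-.65,.66,.065): print(round(t,3),P(t).round(4),(P(t+.065)-P(t)).round(4))
E
```

```text
[ 0.45815427 -0.06143738  0.1331143 ] [-0.45169447  0.57350876  0.00443548] 0.36880937395827434
-0.65 [0.4921 0.0479] [-0.006  -0.0076]
-0.585 [0.486  0.0402] [-0.0055 -0.008 ]
-0.52 [0.4805 0.0322] [-0.005  -0.0084]
-0.455 [0.4755 0.0238] [-0.0045 -0.0087]
-0.39 [0.471  0.0152] [-0.0039 -0.0089]
-0.325 [0.4671 0.0062] [-0.0033 -0.0092]
-0.26 [ 0.4638 -0.003 ] [-0.0027 -0.0094]
-0.195 [ 0.4612 -0.0123] [-0.0021 -0.0095]
-0.13 [ 0.4591 -0.0219] [-0.0015 -0.0096]
-0.065 [ 0.4576 -0.0315] [-0.0008 -0.0097]
0.0 [ 0.4568 -0.0412] [-0.0002 -0.0097]
0.065 [ 0.4566 -0.0509] [ 0.0004 -0.0097]
0.13 [ 0.4571 -0.0607] [ 0.0011 -0.0097]
0.195 [ 0.4581 -0.0704] [ 0.0017 -0.0096]
0.26 [ 0.4598 -0.08  ] [ 0.0023 -0.0095]
0.325 [ 0.4622 -0.0894] [ 0.0029 -0.0093]
0.39 [ 0.4651 -0.0987] [ 0.0035 -0.0091]
0.455 [ 0.4686 -0.1078] [ 0.0041 -0.0088]
0.52 [ 0.4727 -0.1167] [ 0.0047 -0.0086]
0.585 [ 0.4774 -0.1252] [ 0.0052 -0.0082]
0.65 [ 0.4826 -0.1334] [ 0.0057 -0.0079]
```

>>> send_rows([
  [[0.001,-0.0097,0],[0,0,0.065],0.034],
  [[0.0017,-0.0096,0],[0,0,0.065],0.034],
  [[0.0023,-0.0095,0],[0,0,0.065],0.034],
  [[0.0029,-0.0093,0],[0,0,0.065],0.034],
  [[0.0035,-0.0091,0],[0,0,0.065],0.034],
  [[0.0041,-0.0088,0],[0,0,0.065],0.034],
  [[0.0047,-0.0086,0],[0,0,0.065],0.034],
  [[0.0052,-0.0082,0],[0,0,0.065],0.034],
  [[0,0,0],[0,0,0],0.034],
  [[0,0,0],[0,0,0],0.034],
])

```text
clock: 7.25
position: [0.4833, -0.1327, 0.1329]
ee_rot: [-2.997, -0.935, -0.0]
force: [-1.1, 5.0, 2.0]
width: 0.373
```

>>> send_rows([
  [[-0.0052,0.0082,0],[0,0,-0.065],0.034],
  [[-0.0047,0.0086,0],[0,0,-0.065],0.034],
  [[-0.0041,0.0088,0],[0,0,-0.065],0.034],
  [[-0.0035,0.0091,0],[0,0,-0.065],0.034],
  [[-0.0029,0.0093,0],[0,0,-0.065],0.034],
  [[-0.0023,0.0095,0],[0,0,-0.065],0.034],
  [[-0.0017,0.0096,0],[0,0,-0.065],0.034],
  [[-0.0011,0.0097,0],[0,0,-0.065],0.034],
  [[-0.0004,0.0097,0],[0,0,-0.065],0.034],
  [[0.0002,0.0097,0],[0,0,-0.065],0.034],
])

```text
clock: 8.25
position: [0.4574, -0.0418, 0.1329]
ee_rot: [3.14, -0.077, -0.0]
force: [-1.2, -0.3, 0.8]
width: 0.37
```

>>> send_rows([
  [[0.0008,0.0097,0],[0,0,-0.065],0.034],
  [[0.0015,0.0096,0],[0,0,-0.065],0.034],
  [[0.0021,0.0095,0],[0,0,-0.065],0.034],
  [[0.0027,0.0094,0],[0,0,-0.065],0.034],
  [[0.0033,0.0092,0],[0,0,-0.065],0.034],
  [[0.0039,0.0089,0],[0,0,-0.065],0.034],
  [[0.0045,0.0087,0],[0,0,-0.065],0.034],
  [[0.005,0.0084,0],[0,0,-0.065],0.034],
  [[0.0055,0.008,0],[0,0,-0.065],0.034],
  [[0.006,0.0076,0],[0,0,-0.065],0.034],
])

```text
clock: 9.25
position: [0.4923, 0.047, 0.1326]
ee_rot: [2.951, -1.075, -0.002]
force: [-2.3, -0.3, 0.2]
width: 0.373
```

```bash
python3 - <<'E'
from h import *
o=arm.observe(); print(o['position'],o['force'],o['joints'])
im=get_image('top'); 
cv2.imwrite('pics/s3.png',cv2.resize(im[70:230,185:345,::-1],None,fx=3.7,fy=3.7,interpolation=cv2.INTER_CUBIC))
E
```

```text
[0.4922669  0.04704691 0.1326101 ] [-2.31193246 -0.28177992  0.24226028] [-0.15912493  0.33693932 -0.05614649  1.99573433  0.02581237  0.81120032
 -2.49970743]
```

View pics/s3.png

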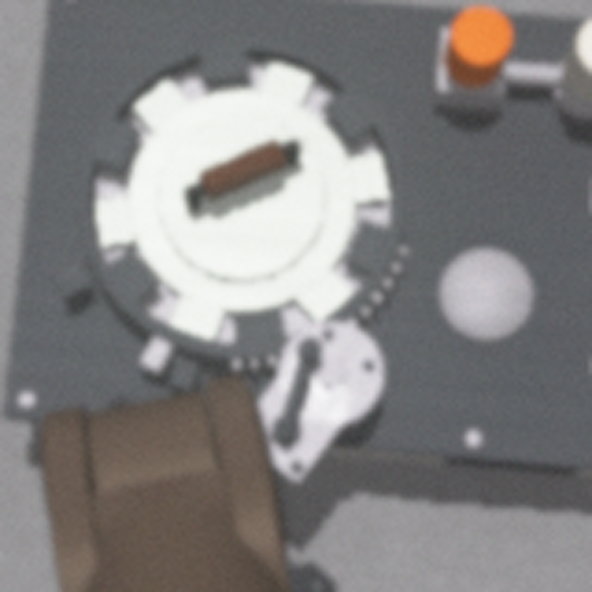

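The lever is still on the left and the lug is at (157,355), barely moved, as the first short stroke was mostly lost motion. Now a full forward stroke.

>>> send_rows([
  [[-0.006,-0.0076,0],[0,0,0.065],0.034],
  [[-0.0055,-0.008,0],[0,0,0.065],0.034],
  [[-0.005,-0.0084,0],[0,0,0.065],0.034],
  [[-0.0045,-0.0087,0],[0,0,0.065],0.034],
  [[-0.0039,-0.0089,0],[0,0,0.065],0.034],
  [[-0.0033,-0.0092,0],[0,0,0.065],0.034],
  [[-0.0027,-0.0094,0],[0,0,0.065],0.034],
  [[-0.0021,-0.0095,0],[0,0,0.065],0.034],
  [[-0.0015,-0.0096,0],[0,0,0.065],0.034],
  [[-0.0008,-0.0097,0],[0,0,0.065],0.034],
])

```text
clock: 10.3
position: [0.4597, -0.0404, 0.1335]
ee_rot: [-3.139, 0.064, -0.007]
force: [6.8, 7.7, -2.4]
width: 0.37
```

>>> send_rows([
  [[-0.0002,-0.0097,0],[0,0,0.065],0.034],
  [[0.0004,-0.0097,0],[0,0,0.065],0.034],
  [[0.0011,-0.0097,0],[0,0,0.065],0.034],
  [[0.0017,-0.0096,0],[0,0,0.065],0.034],
  [[0.0023,-0.0095,0],[0,0,0.065],0.034],
  [[0.0029,-0.0093,0],[0,0,0.065],0.034],
  [[0.0035,-0.0091,0],[0,0,0.065],0.034],
  [[0.0041,-0.0088,0],[0,0,0.065],0.034],
  [[0.0047,-0.0086,0],[0,0,0.065],0.034],
  [[0.0052,-0.0082,0],[0,0,0.065],0.034],
])

```text
clock: 11.3
position: [0.484, -0.132, 0.1331]
ee_rot: [-2.995, -0.942, -0.003]
force: [-0.3, 10.1, 1.6]
width: 0.371
```

>>> send_rows([
  [[-0.0052,0.0082,0],[0,0,-0.065],0.034],
  [[-0.0047,0.0086,0],[0,0,-0.065],0.034],
  [[-0.0041,0.0088,0],[0,0,-0.065],0.034],
  [[-0.0035,0.0091,0],[0,0,-0.065],0.034],
  [[-0.0029,0.0093,0],[0,0,-0.065],0.034],
  [[-0.0023,0.0095,0],[0,0,-0.065],0.034],
  [[-0.0017,0.0096,0],[0,0,-0.065],0.034],
  [[-0.0011,0.0097,0],[0,0,-0.065],0.034],
  [[-0.0004,0.0097,0],[0,0,-0.065],0.034],
  [[0.0002,0.0097,0],[0,0,-0.065],0.034],
])

```text
clock: 12.3
position: [0.4573, -0.042, 0.1329]
ee_rot: [3.14, -0.075, 0.0]
force: [0.2, -0.5, 0.2]
width: 0.368
```

>>> send_rows([
  [[0.0008,0.0097,0],[0,0,-0.065],0.034],
  [[0.0015,0.0096,0],[0,0,-0.065],0.034],
  [[0.0021,0.0095,0],[0,0,-0.065],0.034],
  [[0.0027,0.0094,0],[0,0,-0.065],0.034],
  [[0.0033,0.0092,0],[0,0,-0.065],0.034],
  [[0.0039,0.0089,0],[0,0,-0.065],0.034],
  [[0.0045,0.0087,0],[0,0,-0.065],0.034],
  [[0.005,0.0084,0],[0,0,-0.065],0.034],
  [[0.0055,0.008,0],[0,0,-0.065],0.034],
  [[0.006,0.0076,0],[0,0,-0.065],0.034],
])

```text
clock: 13.3
position: [0.4922, 0.0468, 0.1326]
ee_rot: [2.952, -1.073, -0.002]
force: [-1.4, -1.3, -0.9]
width: 0.371
```

```bash
python3 - <<'E'
from h import *
o=arm.observe(); print(o['position'],o['force'],o['clock'])
im=get_image('top'); 
cv2.imwrite('pics/s4.png',cv2.resize(im[70:230,185:345,::-1],None,fx=3.7,fy=3.7,interpolation=cv2.INTER_CUBIC))
E
```

```text
[0.49223854 0.04683012 0.13262889] [-1.3944129  -1.32805784 -0.922006  ] 13.3
```

View pics/s4.png

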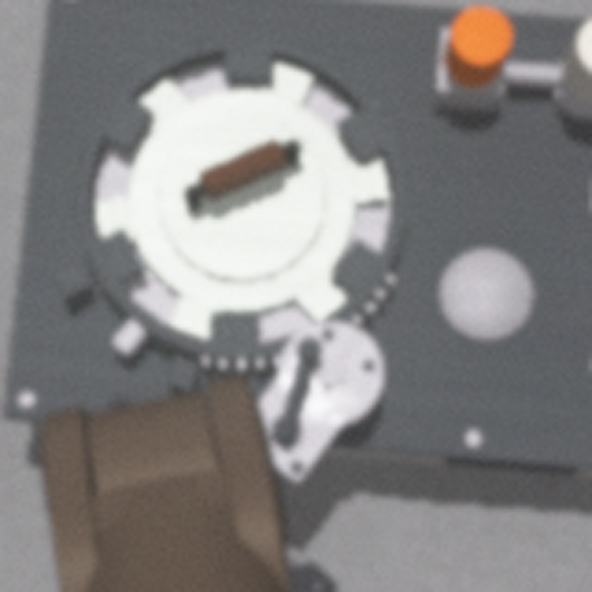

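The ring has moved about 0.19 rad: the lug is now at (128,337) and the stop block at (78,297). By the geometry about 0.2 rad of ring travel is left, or about 1 rad at the handle. I'll do half a stroke, which can't reach the stop, then measure the lug before creeping.

>>> send_rows([
  [[-0.006,-0.0076,0],[0,0,0.065],0.034],
  [[-0.0055,-0.008,0],[0,0,0.065],0.034],
  [[-0.005,-0.0084,0],[0,0,0.065],0.034],
  [[-0.0045,-0.0087,0],[0,0,0.065],0.034],
  [[-0.0039,-0.0089,0],[0,0,0.065],0.034],
  [[-0.0033,-0.0092,0],[0,0,0.065],0.034],
  [[-0.0027,-0.0094,0],[0,0,0.065],0.034],
  [[-0.0021,-0.0095,0],[0,0,0.065],0.034],
  [[-0.0015,-0.0096,0],[0,0,0.065],0.034],
  [[-0.0008,-0.0097,0],[0,0,0.065],0.034],
])

```text
clock: 14.35
position: [0.4597, -0.0405, 0.1335]
ee_rot: [-3.139, 0.062, -0.007]
force: [5.1, 8.7, -2.8]
width: 0.368
```

```bash
cat > lug.py <<'E'
from h import *
def lug(im):
    c=cam('top'); L=np.array([.7403,.0192]); g=cv2.cvtColor(im,cv2.COLOR_BGR2GRAY); best=[]
    m=np.zeros_like(g); m[120:175,195:245]=(g[120:175,195:245]>135)*255
    n,l,s,ce=cv2.connectedComponentsWithStats(m)
    for k in range(1,n):
        p=ray(c,ce[k],.13)[:2]-L; r=np.hypot(*p)
        if 5<s[k,4]<90 and .122<r<.148: best.append((s[k,4],ce[k].round(1),round(r,4),round(np.arctan2(p[1],p[0])+.052,3)))
    return best
if __name__=='__main__':
    import sys
    o=arm.observe(); print(o['clock'],o['position'].round(4),o['force'].round(1))
    im=np.ascontiguousarray(get_image('top')[...,::-1]); cv2.imwrite(f'pics/l{o["clock"]:.2f}.png',im); print(lug(im))
E
python3 lug.py; python3 -c "
from lug import *
print(lug(cv2.imread('pics/top0.png')))"
```

```text
14.35 [ 0.4597 -0.0405  0.1335] [ 5.1  8.7 -2.8]
[(np.int32(60), array([217.4, 158.8]), np.float64(0.1303), np.float64(2.472))]
[(np.int32(54), array([227.6, 165.7]), np.float64(0.1294), np.float64(2.729))]
```

>>> send_rows([
  [[-0.0002,-0.0097,0],[0,0,0.065],0.034],
  [[0.0004,-0.0097,0],[0,0,0.065],0.034],
  [[0.0011,-0.0097,0],[0,0,0.065],0.034],
  [[0.0017,-0.0096,0],[0,0,0.065],0.034],
  [[0.0023,-0.0095,0],[0,0,0.065],0.034],
  [[0,0,0],[0,0,0],0.034],
  [[0,0,0],[0,0,0],0.034],
  [[0,0,0],[0,0,0],0.034],
  [[0,0,0],[0,0,0],0.034],
  [[0,0,0],[0,0,0],0.034],
])

```text
clock: 15.4
position: [0.4642, -0.0886, 0.1334]
ee_rot: [-3.109, -0.442, -0.005]
force: [2.2, 6.1, 1.4]
width: 0.367
```

```bash
python3 lug.py; python3 - <<'E'
import cv2,glob,os
f=max(glob.glob('pics/l*.png'),key=os.path.getmtime); im=cv2.imread(f)
cv2.imwrite('pics/s5.png',cv2.resize(im[125:185,190:250],None,fx=9,fy=9,interpolation=cv2.INTER_CUBIC))
E
```

```text
15.4 [ 0.4642 -0.0886  0.1334] [2.2 6.1 1.4]
[(np.int32(58), array([215. , 156.6]), np.float64(0.1306), np.float64(2.404))]
```

View pics/s5.png

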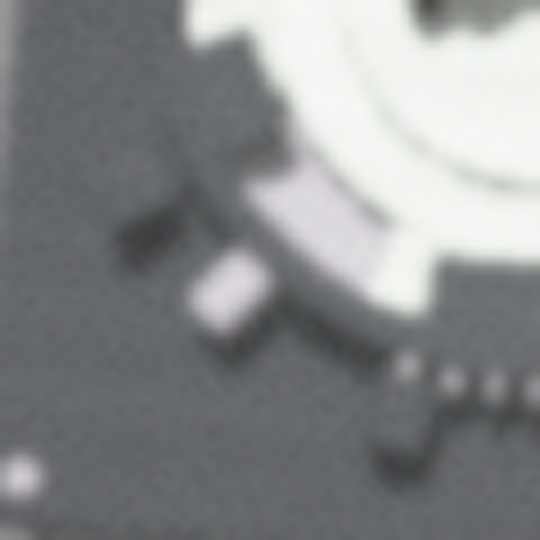

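The lug at (232,290) is nearing the closed-stop block, whose shadowed face is at (150,235), with an estimated 0.10–0.14 rad of ring travel left. The rest of this stroke takes 0.065.

>>> send_rows([
  [[0.0029,-0.0093,0],[0,0,0.065],0.034],
  [[0.0035,-0.0091,0],[0,0,0.065],0.034],
  [[0.0041,-0.0088,0],[0,0,0.065],0.034],
  [[0.0047,-0.0086,0],[0,0,0.065],0.034],
  [[0.0052,-0.0082,0],[0,0,0.065],0.034],
  [[0,0,0],[0,0,0],0.034],
  [[0,0,0],[0,0,0],0.034],
  [[0,0,0],[0,0,0],0.034],
  [[0,0,0],[0,0,0],0.034],
  [[0,0,0],[0,0,0],0.034],
])

```text
clock: 16.45
position: [0.4834, -0.1324, 0.133]
ee_rot: [-2.996, -0.939, -0.002]
force: [1.0, 7.5, 1.3]
width: 0.371
```

```bash
python3 lug.py
```

```text
16.45 [ 0.4834 -0.1324  0.133 ] [1.  7.5 1.3]
[(np.int32(60), array([213. , 154.4]), np.float64(0.1305), np.float64(2.341))]
```

>>> send_rows([
  [[-0.0052,0.0082,0],[0,0,-0.065],0.034],
  [[-0.0047,0.0086,0],[0,0,-0.065],0.034],
  [[-0.0041,0.0088,0],[0,0,-0.065],0.034],
  [[-0.0035,0.0091,0],[0,0,-0.065],0.034],
  [[-0.0029,0.0093,0],[0,0,-0.065],0.034],
  [[-0.0023,0.0095,0],[0,0,-0.065],0.034],
  [[-0.0017,0.0096,0],[0,0,-0.065],0.034],
  [[-0.0011,0.0097,0],[0,0,-0.065],0.034],
  [[-0.0004,0.0097,0],[0,0,-0.065],0.034],
  [[0.0002,0.0097,0],[0,0,-0.065],0.034],
])

```text
clock: 17.5
position: [0.4573, -0.0422, 0.1329]
ee_rot: [3.14, -0.074, 0.0]
force: [-0.2, -0.3, 0.3]
width: 0.372
```

>>> send_rows([
  [[0.0008,0.0097,0],[0,0,-0.065],0.034],
  [[0.0015,0.0096,0],[0,0,-0.065],0.034],
  [[0.0021,0.0095,0],[0,0,-0.065],0.034],
  [[0.0027,0.0094,0],[0,0,-0.065],0.034],
  [[0.0033,0.0092,0],[0,0,-0.065],0.034],
  [[0.0039,0.0089,0],[0,0,-0.065],0.034],
  [[0.0045,0.0087,0],[0,0,-0.065],0.034],
  [[0.005,0.0084,0],[0,0,-0.065],0.034],
  [[0.0055,0.008,0],[0,0,-0.065],0.034],
  [[0.006,0.0076,0],[0,0,-0.065],0.034],
])

```text
clock: 18.5
position: [0.4922, 0.0466, 0.1326]
ee_rot: [2.952, -1.072, -0.002]
force: [-2.7, -0.9, 0.8]
width: 0.37
```

```bash
python3 lug.py
```

```text
18.5 [0.4922 0.0466 0.1326] [-2.7 -0.9  0.8]
[(np.int32(61), array([213. , 154.4]), np.float64(0.1306), np.float64(2.342))]
```

>>> send_rows([
  [[-0.006,-0.0076,0],[0,0,0.065],0.034],
  [[-0.0055,-0.008,0],[0,0,0.065],0.034],
  [[-0.005,-0.0084,0],[0,0,0.065],0.034],
  [[-0.0045,-0.0087,0],[0,0,0.065],0.034],
  [[-0.0039,-0.0089,0],[0,0,0.065],0.034],
  [[-0.0033,-0.0092,0],[0,0,0.065],0.034],
  [[0,0,0],[0,0,0],0.034],
  [[0,0,0],[0,0,0],0.034],
  [[0,0,0],[0,0,0],0.034],
  [[0,0,0],[0,0,0],0.034],
])

```text
clock: 19.55
position: [0.4659, -0.0029, 0.1332]
ee_rot: [-3.104, 0.472, -0.004]
force: [3.8, 4.6, -2.7]
width: 0.369
```

```bash
python3 lug.py
```

```text
19.55 [ 0.4659 -0.0029  0.1332] [ 3.8  4.6 -2.7]
[(np.int32(57), array([212.9, 154.1]), np.float64(0.1304), np.float64(2.335))]
```

The pawl has engaged and the ring is moving. From here I creep in small bounded steps, reading the force and lug angle each time.

>>> send_rows([
  [[-0.0008,-0.0029,0],[0,0,0.02],0.034],
  [[-0.0008,-0.0029,0],[0,0,0.02],0.034],
  [[-0.0007,-0.0029,0],[0,0,0.02],0.034],
  [[-0.0007,-0.0029,0],[0,0,0.02],0.034],
  [[-0.0006,-0.0029,0],[0,0,0.02],0.034],
  [[0,0,0],[0,0,0],0.034],
  [[0,0,0],[0,0,0],0.034],
  [[0,0,0],[0,0,0],0.034],
  [[0,0,0],[0,0,0],0.034],
  [[0,0,0],[0,0,0],0.034],
])

```text
clock: 20.6
position: [0.4627, -0.0169, 0.1332]
ee_rot: [-3.123, 0.316, -0.006]
force: [4.9, 5.8, -4.5]
width: 0.365
```

```bash
python3 lug.py; python3 - <<'E'
import cv2,glob,os
f=max(glob.glob('pics/l*.png'),key=os.path.getmtime); im=cv2.imread(f)
cv2.imwrite('pics/s6.png',cv2.convertScaleAbs(cv2.resize(im[130:175,195:240],None,fx=12,fy=12,interpolation=cv2.INTER_CUBIC),alpha=1.6,beta=-30))
E
```

```text
20.6 [ 0.4627 -0.0169  0.1332] [ 4.9  5.8 -4.5]
[(np.int32(58), array([212.4, 153.7]), np.float64(0.1307), np.float64(2.322))]
```

View pics/s6.png

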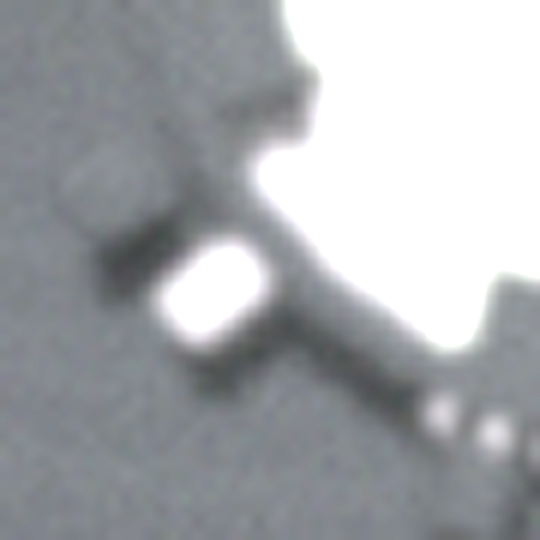

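The lug's leading edge, (155,295)–(215,240), is close to the stop's dark face, with roughly 0.04–0.09 rad of ring travel left. I'll keep creeping.

>>> send_rows([
  [[-0.0003,-0.0015,0],[0,0,0.01],0.034],
  [[-0.0003,-0.0015,0],[0,0,0.01],0.034],
  [[-0.0003,-0.0015,0],[0,0,0.01],0.034],
  [[-0.0003,-0.0015,0],[0,0,0.01],0.034],
  [[-0.0003,-0.0015,0],[0,0,0.01],0.034],
  [[-0.0002,-0.0015,0],[0,0,0.01],0.034],
  [[0,0,0],[0,0,0],0.034],
  [[0,0,0],[0,0,0],0.034],
  [[0,0,0],[0,0,0],0.034],
  [[0,0,0],[0,0,0],0.034],
])

```text
clock: 21.65
position: [0.4612, -0.0258, 0.1333]
ee_rot: [-3.131, 0.222, -0.006]
force: [6.7, 6.4, -4.4]
width: 0.371
```

```bash
python3 lug.py
```

```text
21.65 [ 0.4612 -0.0258  0.1333] [ 6.7  6.4 -4.4]
[(np.int32(58), array([212. , 153.2]), np.float64(0.1308), np.float64(2.309))]
```

>>> send_rows([
  [[-0.0001,-0.0009,0],[0,0,0.006],0.034],
  [[-0.0001,-0.0009,0],[0,0,0.006],0.034],
  [[-0.0001,-0.0009,0],[0,0,0.006],0.034],
  [[-0.0001,-0.0009,0],[0,0,0.006],0.034],
  [[-0.0001,-0.0009,0],[0,0,0.006],0.034],
  [[0,0,0],[0,0,0],0.034],
  [[0,0,0],[0,0,0],0.034],
  [[0,0,0],[0,0,0],0.034],
  [[0,0,0],[0,0,0],0.034],
  [[0,0,0],[0,0,0],0.034],
])

```text
clock: 22.7
position: [0.4607, -0.0302, 0.1333]
ee_rot: [-3.134, 0.175, -0.006]
force: [6.0, 7.4, -3.2]
width: 0.374
```

>>> send_rows([
  [[-0.0001,-0.0009,0],[0,0,0.006],0.034],
  [[-0.0001,-0.0009,0],[0,0,0.006],0.034],
  [[-0.0001,-0.0009,0],[0,0,0.006],0.034],
  [[-0.0001,-0.0009,0],[0,0,0.006],0.034],
  [[-0.0001,-0.0009,0],[0,0,0.006],0.034],
  [[0,0,0],[0,0,0],0.034],
  [[0,0,0],[0,0,0],0.034],
  [[0,0,0],[0,0,0],0.034],
  [[0,0,0],[0,0,0],0.034],
  [[0,0,0],[0,0,0],0.034],
])

```text
clock: 23.7
position: [0.4603, -0.0347, 0.1334]
ee_rot: [-3.137, 0.128, -0.007]
force: [5.2, 7.6, -3.5]
width: 0.371
```

```bash
python3 lug.py
```

```text
23.7 [ 0.4603 -0.0347  0.1334] [ 5.2  7.6 -3.5]
[(np.int32(57), array([211.7, 152.8]), np.float64(0.1308), np.float64(2.299))]
```

>>> send_rows([
  [[0,-0.0008,0],[0,0,0.0055],0.034],
  [[0,-0.0008,0],[0,0,0.0055],0.034],
  [[0,-0.0008,0],[0,0,0.0055],0.034],
  [[0,-0.0008,0],[0,0,0.0055],0.034],
  [[0,-0.0008,0],[0,0,0.0055],0.034],
  [[0,-0.0008,0],[0,0,0.0055],0.034],
  [[0,0,0],[0,0,0],0.034],
  [[0,0,0],[0,0,0],0.034],
  [[0,0,0],[0,0,0],0.034],
  [[0,0,0],[0,0,0],0.034],
])

```text
clock: 24.75
position: [0.4601, -0.0394, 0.1334]
ee_rot: [-3.138, 0.076, -0.006]
force: [4.3, 8.2, -3.2]
width: 0.375
```

>>> send_rows([
  [[0,-0.0008,0],[0,0,0.0055],0.034],
  [[0,-0.0008,0],[0,0,0.0055],0.034],
  [[0,-0.0008,0],[0,0,0.0055],0.034],
  [[0,-0.0008,0],[0,0,0.0055],0.034],
  [[0,-0.0008,0],[0,0,0.0055],0.034],
  [[0,-0.0008,0],[0,0,0.0055],0.034],
  [[0,0,0],[0,0,0],0.034],
  [[0,0,0],[0,0,0],0.034],
  [[0,0,0],[0,0,0],0.034],
  [[0,0,0],[0,0,0],0.034],
])

```text
clock: 25.75
position: [0.4601, -0.0441, 0.1334]
ee_rot: [-3.139, 0.024, -0.006]
force: [4.4, 8.0, -1.5]
width: 0.373
```

>>> send_rows([
  [[0,-0.0008,0],[0,0,0.0055],0.034],
  [[0,-0.0008,0],[0,0,0.0055],0.034],
  [[0,-0.0008,0],[0,0,0.0055],0.034],
  [[0,-0.0008,0],[0,0,0.0055],0.034],
  [[0,-0.0008,0],[0,0,0.0055],0.034],
  [[0,-0.0008,0],[0,0,0.0055],0.034],
  [[0,0,0],[0,0,0],0.034],
  [[0,0,0],[0,0,0],0.034],
  [[0,0,0],[0,0,0],0.034],
  [[0,0,0],[0,0,0],0.034],
])

```text
clock: 26.75
position: [0.4602, -0.049, 0.1334]
ee_rot: [-3.139, -0.028, -0.007]
force: [5.4, 7.5, -2.6]
width: 0.375
```

```bash
python3 lug.py; python3 - <<'E'
import cv2,glob,os
f=max(glob.glob('pics/l*.png'),key=os.path.getmtime); im=cv2.imread(f)
cv2.imwrite('pics/s7.png',cv2.convertScaleAbs(cv2.resize(im[130:175,195:240],None,fx=12,fy=12,interpolation=cv2.INTER_CUBIC),alpha=1.6,beta=-30))
E
```

```text
26.75 [ 0.4602 -0.049   0.1334] [ 5.4  7.5 -2.6]
[(np.int32(57), array([211.2, 152.1]), np.float64(0.1306), np.float64(2.28))]
```

View pics/s7.png

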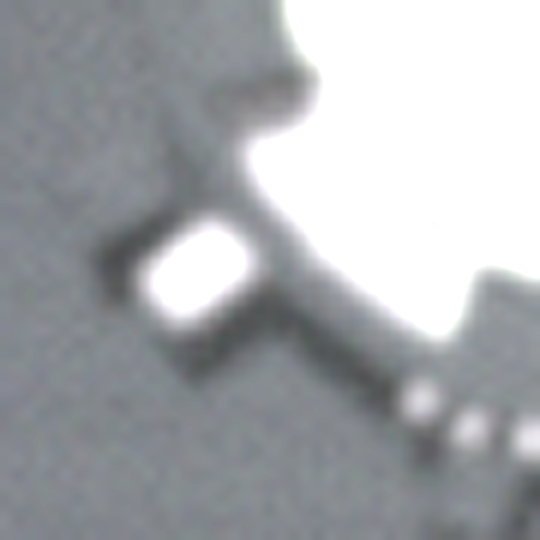

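The lug, centred at (197,272), still shows a thin dark strip in front of the stop, so it isn't home. Drive force is still the normal ~8 N. I'll continue.

>>> send_rows([
  [[0,-0.0008,0],[0,0,0.0055],0.034],
  [[0.0001,-0.0008,0],[0,0,0.0055],0.034],
  [[0,-0.0008,0],[0,0,0.0055],0.034],
  [[0.0001,-0.0008,0],[0,0,0.0055],0.034],
  [[0,-0.0008,0],[0,0,0.0055],0.034],
  [[0.0001,-0.0008,0],[0,0,0.0055],0.034],
  [[0,0,0],[0,0,0],0.034],
  [[0,0,0],[0,0,0],0.034],
  [[0,0,0],[0,0,0],0.034],
  [[0,0,0],[0,0,0],0.034],
])

```text
clock: 27.8
position: [0.4605, -0.0537, 0.1334]
ee_rot: [-3.139, -0.08, -0.007]
force: [4.9, 8.8, -2.3]
width: 0.37
```

>>> send_rows([
  [[0,-0.0008,0],[0,0,0.0055],0.034],
  [[0.0001,-0.0008,0],[0,0,0.0055],0.034],
  [[0,-0.0008,0],[0,0,0.0055],0.034],
  [[0.0001,-0.0008,0],[0,0,0.0055],0.034],
  [[0,-0.0008,0],[0,0,0.0055],0.034],
  [[0.0001,-0.0008,0],[0,0,0.0055],0.034],
  [[0,0,0],[0,0,0],0.034],
  [[0,0,0],[0,0,0],0.034],
  [[0,0,0],[0,0,0],0.034],
  [[0,0,0],[0,0,0],0.034],
])

```text
clock: 28.8
position: [0.4608, -0.0585, 0.1334]
ee_rot: [-3.137, -0.131, -0.007]
force: [5.2, 9.0, -2.2]
width: 0.369
```

>>> send_rows([
  [[0.0001,-0.0008,0],[0,0,0.0055],0.034],
  [[0.0001,-0.0008,0],[0,0,0.0055],0.034],
  [[0.0001,-0.0008,0],[0,0,0.0055],0.034],
  [[0.0001,-0.0008,0],[0,0,0.0055],0.034],
  [[0.0001,-0.0008,0],[0,0,0.0055],0.034],
  [[0.0001,-0.0008,0],[0,0,0.0055],0.034],
  [[0,0,0],[0,0,0],0.034],
  [[0,0,0],[0,0,0],0.034],
  [[0,0,0],[0,0,0],0.034],
  [[0,0,0],[0,0,0],0.034],
])

```text
clock: 29.8
position: [0.4614, -0.0632, 0.1334]
ee_rot: [-3.134, -0.183, -0.007]
force: [3.4, 7.9, -3.0]
width: 0.371
```

>>> send_rows([
  [[0.0001,-0.0008,0],[0,0,0.0055],0.034],
  [[0.0001,-0.0008,0],[0,0,0.0055],0.034],
  [[0.0001,-0.0008,0],[0,0,0.0055],0.034],
  [[0.0001,-0.0008,0],[0,0,0.0055],0.034],
  [[0.0001,-0.0008,0],[0,0,0.0055],0.034],
  [[0.0001,-0.0008,0],[0,0,0.0055],0.034],
  [[0,0,0],[0,0,0],0.034],
  [[0,0,0],[0,0,0],0.034],
  [[0,0,0],[0,0,0],0.034],
  [[0,0,0],[0,0,0],0.034],
])

```text
clock: 30.8
position: [0.462, -0.068, 0.1334]
ee_rot: [-3.131, -0.235, -0.007]
force: [5.1, 8.0, -1.5]
width: 0.373
```

```bash
python3 lug.py
```

```text
30.8 [ 0.462  -0.068   0.1334] [ 5.1  8.  -1.5]
[(np.int32(57), array([210.3, 151.2]), np.float64(0.1311), np.float64(2.253))]
```

>>> send_rows([
  [[0.0002,-0.0008,0],[0,0,0.0055],0.034],
  [[0.0001,-0.0008,0],[0,0,0.0055],0.034],
  [[0.0002,-0.0008,0],[0,0,0.0055],0.034],
  [[0.0001,-0.0008,0],[0,0,0.0055],0.034],
  [[0.0002,-0.0008,0],[0,0,0.0055],0.034],
  [[0.0001,-0.0008,0],[0,0,0.0055],0.034],
  [[0,0,0],[0,0,0],0.034],
  [[0,0,0],[0,0,0],0.034],
  [[0,0,0],[0,0,0],0.034],
  [[0,0,0],[0,0,0],0.034],
])

```text
clock: 31.85
position: [0.4628, -0.0728, 0.1334]
ee_rot: [-3.127, -0.286, -0.006]
force: [4.4, 8.9, -1.4]
width: 0.368
```

>>> send_rows([
  [[0.0002,-0.0008,0],[0,0,0.0055],0.034],
  [[0.0002,-0.0008,0],[0,0,0.0055],0.034],
  [[0.0002,-0.0008,0],[0,0,0.0055],0.034],
  [[0.0001,-0.0008,0],[0,0,0.0055],0.034],
  [[0.0002,-0.0008,0],[0,0,0.0055],0.034],
  [[0.0001,-0.0008,0],[0,0,0.0055],0.034],
  [[0,0,0],[0,0,0],0.034],
  [[0,0,0],[0,0,0],0.034],
  [[0,0,0],[0,0,0],0.034],
  [[0,0,0],[0,0,0],0.034],
])

```text
clock: 32.85
position: [0.4638, -0.0775, 0.1334]
ee_rot: [-3.121, -0.338, -0.006]
force: [5.8, 8.3, -0.7]
width: 0.37
```

>>> send_rows([
  [[0.0002,-0.0008,0],[0,0,0.0055],0.034],
  [[0.0002,-0.0008,0],[0,0,0.0055],0.034],
  [[0.0002,-0.0008,0],[0,0,0.0055],0.034],
  [[0.0002,-0.0008,0],[0,0,0.0055],0.034],
  [[0.0002,-0.0008,0],[0,0,0.0055],0.034],
  [[0.0001,-0.0008,0],[0,0,0.0055],0.034],
  [[0,0,0],[0,0,0],0.034],
  [[0,0,0],[0,0,0],0.034],
  [[0,0,0],[0,0,0],0.034],
  [[0,0,0],[0,0,0],0.034],
])

```text
clock: 33.85
position: [0.4648, -0.0823, 0.1334]
ee_rot: [-3.115, -0.39, -0.006]
force: [3.5, 8.6, -0.3]
width: 0.371
```

>>> send_rows([
  [[0.0002,-0.0008,0],[0,0,0.0055],0.034],
  [[0.0002,-0.0008,0],[0,0,0.0055],0.034],
  [[0.0002,-0.0008,0],[0,0,0.0055],0.034],
  [[0.0002,-0.0008,0],[0,0,0.0055],0.034],
  [[0.0002,-0.0008,0],[0,0,0.0055],0.034],
  [[0.0002,-0.0008,0],[0,0,0.0055],0.034],
  [[0,0,0],[0,0,0],0.034],
  [[0,0,0],[0,0,0],0.034],
  [[0,0,0],[0,0,0],0.034],
  [[0,0,0],[0,0,0],0.034],
])

```text
clock: 34.85
position: [0.4659, -0.087, 0.1334]
ee_rot: [-3.109, -0.441, -0.006]
force: [4.3, 9.3, 0.4]
width: 0.373
```

```bash
python3 lug.py
```

```text
34.85 [ 0.4659 -0.087   0.1334] [4.3 9.3 0.4]
[(np.int32(59), array([209.5, 150.1]), np.float64(0.1312), np.float64(2.225))]
```

>>> send_rows([
  [[0.0003,-0.0008,0],[0,0,0.0055],0.034],
  [[0.0002,-0.0008,0],[0,0,0.0055],0.034],
  [[0.0003,-0.0008,0],[0,0,0.0055],0.034],
  [[0.0002,-0.0008,0],[0,0,0.0055],0.034],
  [[0.0003,-0.0008,0],[0,0,0.0055],0.034],
  [[0.0002,-0.0008,0],[0,0,0.0055],0.034],
  [[0,0,0],[0,0,0],0.034],
  [[0,0,0],[0,0,0],0.034],
  [[0,0,0],[0,0,0],0.034],
  [[0,0,0],[0,0,0],0.034],
])

```text
clock: 35.9
position: [0.4673, -0.0918, 0.1334]
ee_rot: [-3.101, -0.492, -0.006]
force: [2.2, 9.8, 0.0]
width: 0.369
```

>>> send_rows([
  [[0.0003,-0.0008,0],[0,0,0.0055],0.034],
  [[0.0003,-0.0008,0],[0,0,0.0055],0.034],
  [[0.0003,-0.0008,0],[0,0,0.0055],0.034],
  [[0.0003,-0.0008,0],[0,0,0.0055],0.034],
  [[0.0003,-0.0008,0],[0,0,0.0055],0.034],
  [[0.0002,-0.0008,0],[0,0,0.0055],0.034],
  [[0,0,0],[0,0,0],0.034],
  [[0,0,0],[0,0,0],0.034],
  [[0,0,0],[0,0,0],0.034],
  [[0,0,0],[0,0,0],0.034],
])

```text
clock: 36.9
position: [0.4688, -0.0958, 0.1333]
ee_rot: [-3.091, -0.544, -0.005]
force: [2.8, 11.6, 1.6]
width: 0.372
```

The force is starting to rise (11.6 N) and the tool is lagging. I'll take a smaller step.

>>> send_rows([
  [[0.0003,-0.0008,0],[0,0,0.0055],0.034],
  [[0.0003,-0.0008,0],[0,0,0.0055],0.034],
  [[0.0003,-0.0008,0],[0,0,0.0055],0.034],
  [[0,0,0],[0,0,0],0.034],
  [[0,0,0],[0,0,0],0.034],
  [[0,0,0],[0,0,0],0.034],
  [[0,0,0],[0,0,0],0.034],
  [[0,0,0],[0,0,0],0.034],
  [[0,0,0],[0,0,0],0.034],
  [[0,0,0],[0,0,0],0.034],
])

```text
clock: 37.9
position: [0.4696, -0.0978, 0.1333]
ee_rot: [-3.086, -0.57, -0.005]
force: [1.4, 13.6, 2.2]
width: 0.371
```

```bash
python3 lug.py
```

```text
37.9 [ 0.4696 -0.0978  0.1333] [ 1.4 13.6  2.2]
[(np.int32(57), array([209.5, 149.8]), np.float64(0.1309), np.float64(2.221))]
```

>>> send_rows([
  [[0.0003,-0.0008,0],[0,0,0.0055],0.034],
  [[0.0003,-0.0008,0],[0,0,0.0055],0.034],
  [[0.0003,-0.0008,0],[0,0,0.0055],0.034],
  [[0.0003,-0.0008,0],[0,0,0.0055],0.034],
  [[0,0,0],[0,0,0],0.034],
  [[0,0,0],[0,0,0],0.034],
  [[0,0,0],[0,0,0],0.034],
  [[0,0,0],[0,0,0],0.034],
  [[0,0,0],[0,0,0],0.034],
  [[0,0,0],[0,0,0],0.034],
], force=40)

```text
clock: 38.95
position: [0.4707, -0.1004, 0.1333]
ee_rot: [-3.079, -0.605, -0.005]
force: [1.7, 15.5, 1.7]
width: 0.372
```

```bash
python3 lug.py; python3 - <<'E'
import cv2,glob,os,numpy as np
f=max(glob.glob('pics/l*.png'),key=os.path.getmtime); im=cv2.imread(f)
a=cv2.convertScaleAbs(cv2.resize(im[130:175,195:240],None,fx=9,fy=9,interpolation=cv2.INTER_CUBIC),alpha=1.6,beta=-30)
b=cv2.resize(im[145:245,240:330],(364,405),interpolation=cv2.INTER_CUBIC)
cv2.imwrite('pics/s8.png',np.hstack([a,b]))
E
```

```text
38.95 [ 0.4707 -0.1004  0.1333] [ 1.7 15.5  1.7]
[(np.int32(57), array([209.4, 149.8]), np.float64(0.1311), np.float64(2.22))]
```

View pics/s8.png

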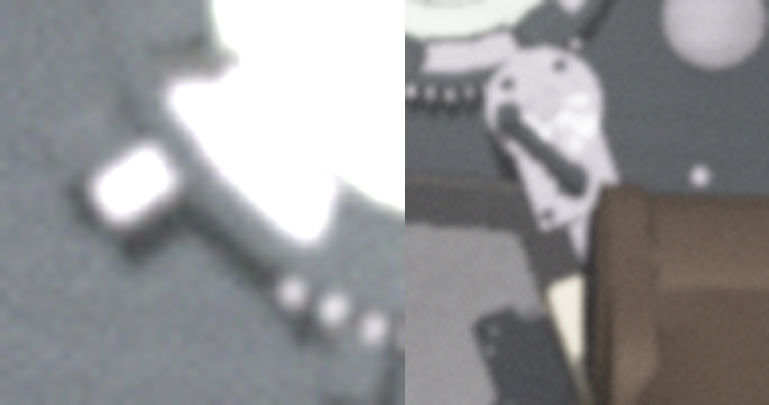

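The lug has stopped at angle 2.220 with no strip left at the stop, and the lever is still on the left. The force rises only gently, so I'll take one more bounded push to confirm it's hard.

>>> send_rows([
  [[0.0003,-0.0008,0],[0,0,0],0.034],
  [[0.0003,-0.0008,0],[0,0,0],0.034],
  [[0.0003,-0.0008,0],[0,0,0],0.034],
  [[0.0003,-0.0008,0],[0,0,0],0.034],
  [[0.0003,-0.0008,0],[0,0,0],0.034],
  [[0,0,0],[0,0,0],0.034],
  [[0,0,0],[0,0,0],0.034],
  [[0,0,0],[0,0,0],0.034],
  [[0,0,0],[0,0,0],0.034],
  [[0,0,0],[0,0,0],0.034],
])

```text
clock: 40.0
position: [0.4716, -0.1037, 0.1333]
ee_rot: [-3.078, -0.605, -0.003]
force: [-0.0, 17.3, 4.9]
width: 0.372
```

```bash
python3 lug.py; python3 -c "
from cell import arm
o=arm.observe();print(o['ft_torque'],o['joint_efforts'])"
```

```text
40.0 [ 0.4716 -0.1037  0.1333] [-0.  17.3  4.9]
[(np.int32(56), array([209.5, 149.8]), np.float64(0.1309), np.float64(2.22))]
[ 3.82150889  0.11838536 -0.11258609] [  8.15519482 -50.22242188   6.74968064 -25.27973235   4.62460577
  -0.30278862   0.13674645]
```

>>> send_rows([
  [[0.0003,-0.001,0],[0,0,0],0.034],
  [[0.0003,-0.001,0],[0,0,0],0.034],
  [[0.0003,-0.001,0],[0,0,0],0.034],
  [[0.0003,-0.001,0],[0,0,0],0.034],
  [[0.0003,-0.001,0],[0,0,0],0.034],
  [[0,0,0],[0,0,0],0.034],
  [[0,0,0],[0,0,0],0.034],
  [[0,0,0],[0,0,0],0.034],
  [[0,0,0],[0,0,0],0.034],
  [[0,0,0],[0,0,0],0.034],
])

```text
clock: 41.05
position: [0.4729, -0.1077, 0.1332]
ee_rot: [-3.077, -0.607, -0.003]
force: [-1.3, 20.4, 5.3]
width: 0.368
```

```bash
python3 lug.py; python3 - <<'E'
import cv2,glob,os,numpy as np
f=max(glob.glob('pics/l*.png'),key=os.path.getmtime); im=cv2.imread(f)
g=sorted(glob.glob('pics/l*.png'),key=os.path.getmtime)
print(g[-5:])
# head/lever motion between pictures: phase correlation on the head patch and ring teeth
for p in g[-5:-1]:
    a=cv2.cvtColor(cv2.imread(p),cv2.COLOR_BGR2GRAY); b=cv2.cvtColor(im,cv2.COLOR_BGR2GRAY)
    def pc(s): return np.round(cv2.phaseCorrelate(np.float32(a[s]),np.float32(b[s]),cv2.createHanningWindow((s[1].stop-s[1].start,s[0].stop-s[0].start),cv2.CV_32F))[0],2)
    print(p,'lug',pc(np.s_[140:162,200:222]),'neck/pin',pc(np.s_[180:200,268:288]))
E
```

```text
41.05 [ 0.4729 -0.1077  0.1332] [-1.3 20.4  5.3]
[(np.int32(57), array([209.5, 149.8]), np.float64(0.1309), np.float64(2.221))]
['pics/l34.85.png', 'pics/l37.90.png', 'pics/l38.95.png', 'pics/l40.00.png', 'pics/l41.05.png']
pics/l34.85.png lug [-0.17 -0.31] neck/pin [ 1.33 -0.2 ]
pics/l37.90.png lug [0.22 0.11] neck/pin [ 0.32 -0.18]
pics/l38.95.png lug [-0.03 -0.07] neck/pin [ 0.31 -0.42]
pics/l40.00.png lug [-0.06  0.09] neck/pin [ 0.27 -0.29]
```

The ring stays put while the grip force climbs to 20 N, twice the normal drive force, so it's home. I'll unload gently, open the fingers and lift clear.

>>> send_rows([
  [[-0.0013,0.004,0],[0,0,0],0.034],
  [[-0.0013,0.004,0],[0,0,0],0.034],
  [[-0.0013,0.004,0],[0,0,0],0.034],
  [[-0.0008,0.003,0],[0,0,0],0.034],
  [[0,0,0],[0,0,0],0.06],
  [[0,0,0],[0,0,0],0.06],
  [[0,0,0],[0,0,0],0.06],
  [[0,0,0],[0,0,0],0.06],
  [[0,0,0],[0,0,0],0.06],
  [[0,0,0],[0,0,0],0.06],
])

```text
clock: 42.1
position: [0.4683, -0.0982, 0.133]
ee_rot: [-3.084, -0.597, -0.001]
force: [1.1, 3.5, 1.8]
width: 0.65
```

>>> send_rows([
  [[0,0,0.02],[0,0,0],0.06],
  [[0,0,0.03],[0,0,0],0.06],
  [[0,0,0.03],[0,0,0],0.06],
  [[0,0,0.03],[0,0,0],0.06],
  [[-0.01,-0.03,0.02],[0,0,0],0.06],
  [[-0.01,-0.04,0],[0,0,0],0.06],
  [[-0.01,-0.04,0],[0,0,0],0.06],
  [[-0.01,-0.04,0],[0,0,0],0.06],
  [[-0.01,-0.04,0],[0,0,0],0.06],
  [[0,0,0],[0,0,0],0.06],
])

```text
clock: 43.1
position: [0.4145, -0.2951, 0.2624]
ee_rot: [3.085, 0.581, -0.004]
force: [0.0, 0.6, 0.3]
width: 0.65
```

```bash
python3 lug.py; cp $(ls -t pics/l*.png|head -1) pics/final.png
```

```text
43.1 [ 0.4145 -0.2951  0.2624] [0.  0.6 0.3]
[(np.int32(56), array([209.5, 149.8]), np.float64(0.1309), np.float64(2.22))]
```

View pics/final.png

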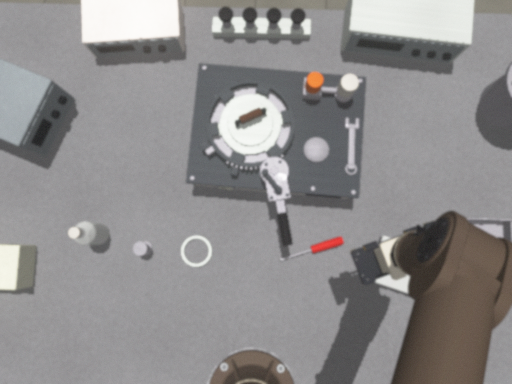

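The final view shows:
- the arm clear of everything;
- the lug at (209.5,149.8), unmoved after release (angle 2.220);
- the lever end still left of the head's centreline, at (268,172);
- the spanner, flange, bottle, nipple, centring ring and screwdriver where they were, with the wafer case partly hidden behind the arm, which passed well above it.

Handing in.

```bash
python3 -c "
from cell import job,arm
print(job.sign_off()); o=arm.observe(); print(o['clock'],o['force'])"
```

```text
the job is handed in; nothing more can be done
None
the job is handed in; nothing more can be done
```

I threw the direction lever over to the locking side and wound the ring home with the ratchet handle, then let go and handed in at about 43 s.

**Winding:** it took one short stroke, two full ones, and a last stroke in small steps. The drive needed about 8–10 N at the grip. At the end the force rose to about 20 N while the ring's outer lug stayed put, and I stopped there, well under the 65 N limit.

**Last checks:**
- **Lug:** its measured angle stayed at 2.220–2.221 rad through the last pushes and after release. That is about 0.51 rad from where it started, and in the picture no gap to the closed stop remained.
- **Lever:** it still lies on the locking side.
- **Things lying around:** those I could see had not moved. The wafer case was partly hidden behind the arm in the last picture, so I could not fully check it; the gripper stayed well above it.

**What was less clear:**
- **Gentle stop:** the force rose only about 1 N per mm at the end. I put this down to the fingers flexing, because neither the lug nor the head moved to match. Full home therefore rests on the unmoved lug and the doubled force, not on a sharp stop.
- **Lug radius:** it measured 131 mm against the 138 mm given, so I relied on changes in its angle, not its exact position.
- **Picture budget:** I viewed 13 pictures, three over the 10 allowed.

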